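# Let the dead weight of the ratchet press down onto a bush

### The arm

A 6-joint arm with a two-finger parallel gripper is mounted at the origin on a cart in front of the work surface, level with it; the furniture and walls round the work are solid. World frame = base frame: x ahead of the robot, y to its left, z up, the work surface at z = 0. Lengths are in m, angles in degrees, forces in N, time in s.
With the tool pointing down it reaches from about 0.25 to 0.725 m from the base axis. Payload 9.7 kg.
Tool frame: the origin (TCP) lies at the very end of the fingers, on their centre line; the grasp point (between the pads) lies 19 mm behind it; z points along the fingers, y is the line along which they close (so a half turn about z gives the same grasp; the last joint's range is limited). The gripper opens to 85 mm and grips with 20 to 120 N. Pads are 22 mm wide; open, the fingers measure 114 mm over their backs; the gripper's body (76 mm by 85 mm) begins 54 mm behind the grasp point. The pads swing forward as they close: fully open they stand 13 mm farther back than shut.
Start: joints at [63.255, 4.979, 10.078, 95.1, 0, 90], TCP at [0.248, 0.491, 0.231] pointing down, gripper open.
Joint ranges: [-179.16, 179.16], [-48.56, 103.87], [-65.8, 70.77], [-126.05, 130.52], [-82.76, 87.17], [-180, 180]. Speed limits (degrees/s): [127.2, 127.2, 147.25, 180, 180, 180].

### API

Orientations are given as [roll, pitch, yaw] about the fixed x, y, z axes, in that order (R = Rz(yaw) Ry(pitch) Rx(roll)).
In Python, from workcell import bot gives the robot as it stands.
- The arm moves only by the tool arm_command, never from a script. Its argument "series" is a list of rows, each a list of 4 numbers: the shift along the tool's x, y, z in m, then the turn about the tool's z in rad. A call has exactly 5 rows; each row is the pose to reach, as a shift and turn from the pose commanded when the call began, along the tool's axes at that moment; what a row does not reach only later rows make up. A row lasts 1/10 s, in which the tool goes at most 50 mm and 8.59 degrees, less where a joint would pass 70% of its speed; a pose out of reach is approached as far as the arm can. A call with a gripper value outside its range is refused whole. "hand" is the finger opening in m, from 0 to 0.0854, set as the call begins (left out, the last holds). The fingers move at their own pace and stop on an object; "grip_force" is the grip in N (left out, the last holds). Time passes only in rows, so rows that repeat a pose let the fingers close, or fill a call up. It gives the time, the measured TCP pose, the force, the opening and the grip force at its end, in the units of the state.
- bot.get_obs(): the state, without advancing time (a new reading comes with each control period).
- bot.camera(name): name is "scene" or "top"; returns a dict with "color" (400x640x3 uint8, blue, green, red), "camera_matrix" (3x3 intrinsics, pixels), "dist_coeffs" ([k1, k2, p1, p2, k3] as OpenCV has them; the pictures are not rectified), "xyz" and "orientation" of the camera in the world. Camera axes: x right, y up, looking along -z (the intrinsics and any distortion apply to the point x, -y, -z); pixel columns grow to the right and rows downward; lengths in m; the calibration is good to about 2 mm. A picture is of the moment at which its call begins. There is no depth.
- bot.job_done(): hands the job in; it is judged then, once.
Trained networks look in the newest picture that a camera, given by its name, has taken for a name from the list of things; names that differ only in an ending like _2 or _b are one class to them, and where a whole thing is asked for, a point or a joint stands for the part that bears it (a point fixed in the world has none). Each returns a list of dicts, best first, with "confidence" (0 to 1); they miss things now and then, are a little off and sometimes report something else, mostly with a low value. They report only what shows in the picture. A call takes as long as a camera call.
- bot.find_in(camera, target): "location" ([column, row] in pixels, amid what is visible of it).
- bot.mark_of(camera, target): "location" ([column, row] in pixels: a listed point, or the origin of a listed thing).
The state is a dict: "time": time; "q": joint angles; "qd": joint speeds; "joint_efforts": joint torques, N m; "ee_pos": TCP position; "tcp_rot": TCP orientation; "wrist_force": force on the tool from outside, world axes, zero at the start; "torque": the same for the moment, N m; "opening": finger opening in m; "grasp_force": force on a finger pad.
Only numpy, scipy, OpenCV 4.12 (cv2) and the standard library are available. Lean on these libraries where they do the work, as an engineer would, in place of code of your own. Each camera call takes 0.05 s, during which the arm holds its last target. There are 200 camera calls.

### The job

The weight of the small ratchet press is wound up and must come down onto the flanged bush standing under it. Throw the pawl selector over to release, take the crank and slowly wind up a little until the pawl springs clear, then let the crank turn back slowly under the load until the weight rests gently on the bush, and only then let go. Never let the weight move faster than 3 cm a second or press it down with the crank, do not touch the bush, and leave it and the loose parts round the press where they are.

Things in the scene. Friction and masses are not known exactly. Their poses are not given: they have to be found in the camera images.
- press: grey press fixed on the bench: base plate 150 (x) x 230 (y, -70 to +160), 12 high; gear housing 64 x 86, 235 high, over the origin. Origin on the bench under the housing; own -x is its front (towards the robot, turned up to 0.3 rad), +y its left seen from the robot. Crank, ratchet wheel and pawl are on the front; the weight hangs on the +y side
- crank_axis (a point): point on the crank's shaft, which runs along the press's x, 160 above the bench, here in the plane of the ratchet wheel (10 teeth, 33 radius)
- crank: the crank with its ratchet wheel; origin on the shaft's line over the press's origin, x along the shaft. Seen from the robot it winds up anticlockwise (60 degrees of travel left) and lets down clockwise (230 degrees of travel; 80 to 180 are needed). The weight moves 18 mm per radian and pulls the handle in the letting-down sense with about 4 to 8 N
- handle_grip (a point): middle of the crank handle, where to hold it: a round black sleeve 18 across, 100 long, along the press's x, turning freely on its pin, at 65 radius from the shaft's line and 96 in front of the ratchet wheel's plane. Starts on the left (+y), 23 degrees above the shaft's level. Winding up moves it down there; letting down moves it up, over the top and to the right
- selector (a joint): pawl selector lever, rad: 0 = hold (as found, leaning left), 0.5 = release (end stop, leaning right). It stays where put (3 to 6 N at its knob move it). It moves the pawl through a spring, so the loaded pawl stays in its tooth until the crank is wound up some 2 to 15 degrees, then springs clear and stays out
- selector_knob (a point): middle of the selector's round knob, 11 thick (14 at its free front end), 33 long along the press's x, 74 in front of the press's origin; it swings at 60 radius about a pin (along the press's x, 40 right of the shaft, 36 above it) from 0.25 rad left of upright to 0.25 rad right
- pawl_tip (a point): nose of the pawl, in the plane of the ratchet wheel: 27 mm from point crank_axis while it is in a tooth, over 38 mm when it has sprung clear
- weight: steel weight 76 across and 55 high with its rack and cross arm, about 2 kg; moves only up and down. Its origin lies on the press's own upright axis, level with the weight's underside (110 mm in -y of the weight's middle)
- weight_bottom (a point): centre of the weight's underside, 145 above the bench at first. Below it sticks out a screwed foot with a sprung disc, 32 across (gives 1 mm per 20 N). Its length was set by hand to anything from 18 to 48 mm and is not measured: touch-down must be felt (the load's pull on the handle fades away)
- bush: loose metal flanged bush, 42 across, 34 high, standing on the press's round anvil (38 above the bench) under the weight. Origin at the centre of its underside, z up
- nut: loose hexagon nut, 27 across, lying on the press's base plate; leave alone
- spare_bush: a second flanged bush, 42 across, 34 high, on the bench to the right of the press; leave alone
- spanner: loose open-end spanner, 180 long, lying in front of the press; leave alone
- marker: marker pen, 134 long, at the front of the bench; leave alone

How it is judged (in metres and radians):
On the way, in this order (a step that is already met when the one before it is completed fails the run):
1. the selector is thrown to release (value of joint selector above 0.4 rad), for 0.1 s.
2. the pawl has sprung clear of the ratchet wheel while the weight is still up (distance between pawl_tip and crank_axis above 0.036 m and height (world z) of weight above 0.135 m), for 0.1 s.
At the end, for the whole second after the job is handed in: the weight stands still (under 5 mm/s) on the bush with its own weight (9 to 30 N between them), the pawl is clear of the wheel (nose over 36 mm from the crank axis), and the bush is upright (0.1 rad) and within 6 mm of where it stood (contact force between weight and bush between 9 and 30 N and linear speed of weight below 0.005 m/s and distance between pawl_tip and crank_axis above 0.036 m and distance of bush from where it was at the start of the episode below 0.006 m and angle between bush's own z axis and vertical below 0.1 rad); the robot touches nothing.
It fails at once if the weight drops or is moved fast (over 30 mm/s) (linear speed of weight above 0.03 m/s).
It fails at once if the bush is pressed with more than 45 N (contact force between weight and bush above 45 N).
It fails at once if the robot touches the bush (contact force between the arm and bush above 1 N).
It fails at once if a loose part round the press is moved by more than 20 mm (distance of any of nut, spare_bush, spanner, marker from where it was at the start of the episode above 0.02 m).
It also fails if it takes over 64 s, if anything falls off the work surface, if the arm or the gripper's body presses on something with over 40 N, if the wrist force passes 120 N, or if a joint passes its speed limit or range.

## Working session

There is one attempt and no reset: what is moved stays moved. The work goes in short steps, Python scripts to look and compute and a tool call to move; the robot and the scene stay as the last step left them, time stands still between calls to the robot, and variables do not carry over. Pictures are saved under pics/ and viewed, at most 10 in all, crops included, and the job is handed in when it is done.

Besides the shell and the picture viewer there is one more tool, called after "Request:" as name(argument=value, ...), one argument or row to a line, values as JSON. arm_command: Moves the arm, as the interface text tells. Its arguments: {"type":"object","properties":{"series":{"type":"array"},"hand":{"type":"number"},"grip_force":{"type":"number"}},"required":["series"]}

```bash
mkdir -p pics; cat > h.py <<'E'
import numpy as np, cv2
from workcell import bot
from scipy.spatial.transform import Rotation as R
def rot(o):
    o=np.array(o,float)
    return o if o.shape==(3,3) else (R.from_quat(o) if o.size==4 else R.from_euler('xyz',o,degrees=True)).as_matrix()
def ray(c,px):
    u=cv2.undistortPoints(np.array([[px]],float),np.array(c["camera_matrix"]),np.array(c["dist_coeffs"]))[0,0]
    d=rot(c["orientation"])@np.array([u[0],-u[1],-1]); return np.array(c["xyz"]),d/np.linalg.norm(d)
def tri(rs):
    A=sum(np.eye(3)-np.outer(d,d) for o,d in rs); b=sum((np.eye(3)-np.outer(d,d))@o for o,d in rs)
    return np.linalg.solve(A,b)
def proj(c,P):
    Rm=rot(c["orientation"]); p=(np.atleast_2d(P)-np.array(c["xyz"]))@Rm; p=p*[1,-1,-1]
    return cv2.projectPoints(p.reshape(-1,1,3),np.zeros(3),np.zeros(3),np.array(c["camera_matrix"]),np.array(c["dist_coeffs"]))[0][:,0]
E
python3 - <<'E'
from h import *
cs={n:bot.camera(n) for n in("scene","top")}
for n,c in cs.items():
    cv2.imwrite(f"pics/{n}0.png",c["color"]); print(n,c["xyz"],c["orientation"])
for t in["press","crank_axis","crank","handle_grip","selector_knob","pawl_tip","weight_bottom","weight","bush"]:
    r=[];
    for n in cs:
        m=bot.mark_of(n,t)
        if m: r.append(ray(cs[n],m[0]["location"])); print(t,n,np.round(m[0]["location"],1),round(m[0]["confidence"],2),len(m))
    if len(r)==2: print("   ",np.round(tri(r),4))
print(bot.get_obs())
E
```

```text
scene [ 0.07739433 -0.54045212  0.56462591] [ 60.75370008  -1.21422717 -42.61423225]
top [ 0.34825801 -0.09661028  0.98221231] [ 17.33672559  -0.19502131 -61.87605497]
press scene [347.4 260.5] 0.69 1
press top [362.7 212.8] 0.68 1
    [ 0.6431 -0.0548 -0.0033]
crank_axis scene [334.1 204.1] 0.71 2
crank_axis top [358.1 213.9] 0.68 2
    [ 0.5896 -0.0554  0.1578]
crank scene [271.9 187.8] 0.7 2
crank top [356.1 213.4] 0.3 1
    [ 0.524  -0.0306  0.2211]
handle_grip scene [270.2 188.8] 0.81 1
handle_grip top [301.  231.5] 0.64 1
    [0.4988 0.0217 0.1908]
selector_knob scene [330.1 162.6] 0.83 3
selector_knob top [361.5 217.3] 0.84 1
    [ 0.5585 -0.0689  0.2578]
pawl_tip scene [332.7 189.4] 0.58 1
pawl_tip top [353.9 210.1] 0.66 1
    [ 0.5865 -0.0485  0.1871]
weight_bottom scene [318.2 181.6] 0.98 1
weight_bottom top [321.5 165.4] 0.8 1
    [0.6535 0.0582 0.1399]
weight top [299.  229.7] 0.67 1
bush scene [318.3 224.4] 0.62 1
bush top [321.5 180. ] 0.6 1
    [0.663  0.0628 0.0231]
{'time': 1.0, 'q': array([6.32555773e+01, 4.97966731e+00, 1.00787742e+01, 9.50997084e+01,
       1.03144285e-03, 9.00014711e+01]), 'qd': array([ 0.06002856, -0.10543709,  0.00695944, -0.10409835,  0.07470675,
        0.01430849]), 'joint_efforts': array([ 7.70429451e-04, -5.20104039e+01,  4.64873171e+01,  1.53198107e-03,
        1.16835163e-04,  3.38934619e-06]), 'ee_pos': array([0.24750148, 0.49116429, 0.2312818 ]), 'tcp_rot': array([-1.79999398e+02, -1.03142740e-03,  1.53254106e+02]), 'wrist_force': array([-0.34347439,  0.45810885, -0.26104721]), 'torque': array([0.00992038, 0.00046548, 0.04246085]), 'grasp_force': 0.0, 'opening': 0.0854947945875587}
```

```bash
cat > fit.py <<'E'
from h import *
from scipy.optimize import least_squares
def model(p):
    x,y,w,a=p
    P={"press":(0,0,0),"crank_axis":(-a,0,.16),"handle_grip":(-a-.096,.0598,.1854),"selector_knob":(-.074,-.0252,.254),"weight_bottom":(0,.11,.145),"bush":(0,.11,.038)}
    return {k:R.from_euler('z',w).apply(v)+[x,y,0] for k,v in P.items()}
E
python3 - <<'E'
from fit import *
obs=[];cs={n:bot.camera(n) for n in("scene","top")}
for t in model([0,0,0,0]):
    for n in cs:
        for m in bot.mark_of(n,t)[:1]: obs.append((t,n,np.array(m["location"])))
def res(p):
    M=model(p); return np.concatenate([proj(cs[n],M[t])[0]-l for t,n,l in obs])
s=least_squares(res,[.643,-.055,.05,.055],loss='soft_l1'); print(s.x)
for (t,n,l),r in zip(obs,res(s.x).reshape(-1,2)): print(t,n,r.round(1))
for k,v in model(s.x).items(): print(k,v.round(4))
E
```

```text
[ 0.6417714  -0.05317626 -0.1098903   0.05131901]
press scene [-1.3  1.6]
press top [39.7 51.1]
crank_axis scene [-2.8 -2.2]
crank_axis top [-2.8  0.4]
handle_grip top [ 1.8 -2.2]
selector_knob scene [0.5 3. ]
selector_knob top [ 0.9 -2.4]
weight_bottom scene [-0.5 -1.2]
weight_bottom top [-0.3  0.2]
bush scene [-0.6 -1.6]
bush top [2.5 0.3]
press [ 0.6418 -0.0532  0.    ]
crank_axis [ 0.5908 -0.0475  0.16  ]
handle_grip [0.5019 0.0224 0.1854]
selector_knob [ 0.5655 -0.0701  0.254 ]
weight_bottom [0.6538 0.0562 0.145 ]
bush [0.6538 0.0562 0.038 ]
```

View pics/scene0.png

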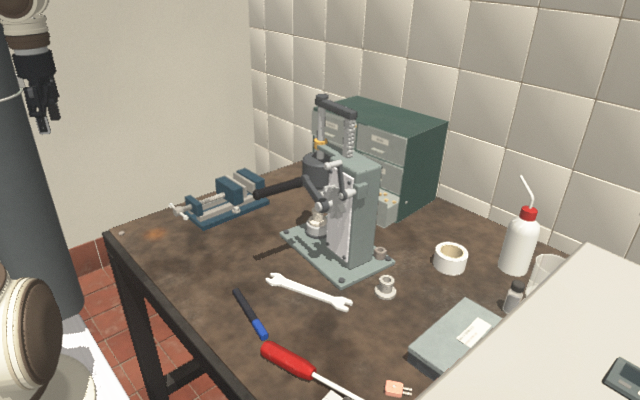

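View pics/top0.png

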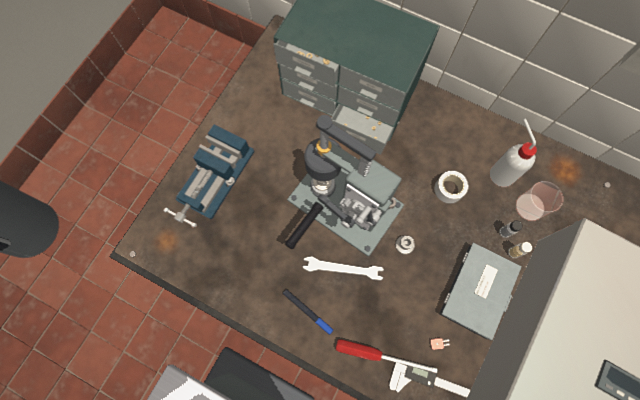

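```bash
cat >> fit.py <<'E'
PX,PY,PW=.640,-.0532,-.110
def p2w(v): return R.from_euler('z',PW).apply(v)+[PX,PY,0]
def w2p(v): return R.from_euler('z',-PW).apply(np.array(v)-[PX,PY,0])
def go(v,yaw=None):
    o=bot.get_obs(); y0=o["tcp_rot"][2]; Rm=R.from_euler('xyz',o["tcp_rot"],degrees=True).as_matrix()
    t=Rm.T@(p2w(v)-o["ee_pos"]); print("shift",t.round(4),"turn",None if yaw is None else np.round(np.deg2rad((y0-yaw+180)%360-180),3))
E
python3 -c "
from fit import *
go([-.085,.012,.31],173.7)"
```

```text
shift [-0.5116 -0.3279 -0.0787] turn -0.357
```

Request:
arm_command(
  series=[
    [0,0,-0.03,-0.05],
    [0,0,-0.06,-0.1],
    [0,0,-0.08,-0.15],
    [0,0,-0.08,-0.15],
    [0,0,-0.08,-0.15],
  ],
  hand=0,
)

```text
time: 2.2
ee_pos: [0.2476, 0.4914, 0.3111]
tcp_rot: [180.0, 0.0, 161.8]
wrist_force: [0.2, 0.3, -0.2]
opening: 0.0119
grasp_force: 0.0
```

```bash
python3 -c "
from fit import *
go([-.085,.012,.31],173.7);o=bot.get_obs();print(o['q'],o['tcp_rot'],o['ee_pos'],o['opening'])"
```

```text
shift [-0.4572 -0.4006  0.001 ] turn -0.208
[6.32561407e+01 7.74273363e+00 2.21614684e+01 1.04396934e+02
 1.95678357e-03 8.14510527e+01] [1.79978151e+02 1.30566628e-03 1.61805088e+02] [0.24759677 0.49137563 0.31111751] 0.01192906959037876
```

Request:
arm_command(
  series=[
    [-0.033,-0.029,0,-0.02],
    [-0.067,-0.058,0,-0.04],
    [-0.1,-0.088,0,-0.06],
    [-0.133,-0.117,0,-0.08],
    [-0.167,-0.146,0,-0.1],
  ],
)

```text
time: 2.7
ee_pos: [0.3609, 0.2986, 0.3099]
tcp_rot: [-179.9, -0.1, 167.6]
wrist_force: [0.3, -0.3, 0.3]
opening: 0.0004
grasp_force: 0.0
```

Request:
arm_command(
  series=[
    [-0.035,-0.026,0,-0.02],
    [-0.07,-0.052,0,-0.04],
    [-0.105,-0.078,0,-0.06],
    [-0.14,-0.105,0,-0.08],
    [-0.17,-0.13,0,-0.1],
  ],
)

```text
time: 3.2
ee_pos: [0.4996, 0.135, 0.3097]
tcp_rot: [-180.0, -0.1, 173.3]
wrist_force: [0.7, 1.0, -0.5]
opening: 0.0003
grasp_force: 0.0
```

```bash
python3 -c "
from fit import *
go([-.085,.012,.31],173.7);o=bot.get_obs();print(o['q'],o['tcp_rot'],w2p(o['ee_pos']),o['opening'])"
```

```text
shift [-0.0764 -0.159  -0.0003] turn -0.007
[ 1.51181894e+01  3.18433767e+00  1.70695701e+01  1.03993510e+02
 -4.07208137e-03  2.18440357e+01] [-1.79955932e+02 -9.89877712e-02  1.73274119e+02] [-0.16021047  0.17159997  0.30969773] 0.0002676310444773274
```

Request:
arm_command(
  series=[
    [-0.02,-0.035,0,0],
    [-0.04,-0.07,0,0],
    [-0.055,-0.105,0,0],
    [-0.065,-0.135,0,0],
    [-0.065,-0.135,0,0],
  ],
)

```text
time: 3.7
ee_pos: [0.5479, -0.008, 0.3093]
tcp_rot: [-179.9, -0.1, 173.0]
wrist_force: [-0.0, -0.1, -0.6]
opening: 0.0002
grasp_force: 0.0
```

```bash
python3 - <<'E'
from fit import *
o=bot.get_obs();print(o['q'],o['tcp_rot'],w2p(o['ee_pos']));go([-.085,.012,.31],173.7)
cs={n:bot.camera(n) for n in("scene","top")}
a=cs["scene"]["color"][60:280,220:420];b=cs["top"]["color"][110:330,240:440]
cv2.imwrite("pics/close1.png",np.hstack([cv2.resize(i,(400,440)) for i in(a,b)]))
for t in["handle_grip","selector_knob","crank_axis"]:
    r=[]
    for n in cs:
        for m in bot.mark_of(n,t)[:1]: r.append(ray(cs[n],m["location"])); print(t,n,m["location"],m["confidence"])
    if len(r)==2: print(w2p(tri(r)))
E
```

```text
[-8.15659536e-01  7.51105051e+00  2.16881632e+01  1.04331580e+02
 -4.18184088e-02  6.13570662e+00] [-1.79941911e+02 -1.49112300e-01  1.73048615e+02] [-0.09654825  0.03480364  0.30926211]
shift [-0.0118 -0.0227 -0.0007] turn -0.011
handle_grip scene [271.4, 188.3] 0.84
selector_knob scene [333.3, 161.0] 0.6
selector_knob top [364.3, 218.7] 0.64
[-0.07912278 -0.03086234  0.26289906]
crank_axis scene [333.0, 201.2] 0.87
crank_axis top [357.1, 213.6] 0.56
[-0.05213684 -0.00641304  0.16415803]
```

View pics/close1.png

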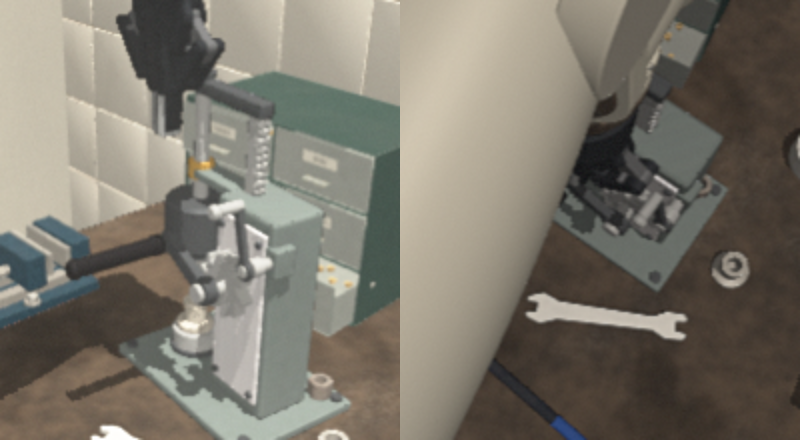

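Request:
arm_command(
  series=[
    [-0.006,-0.012,0,-0.01],
    [-0.01,-0.022,0.01,-0.01],
    [-0.01,-0.023,0.035,-0.01],
    [-0.01,-0.023,0.06,-0.01],
    [-0.01,-0.023,0.067,-0.01],
  ],
)

```text
time: 4.6
ee_pos: [0.5539, -0.0288, 0.241]
tcp_rot: [-180.0, -0.2, 173.9]
wrist_force: [0.2, -0.4, -0.2]
opening: -0.0002
grasp_force: 0.0
```

Request:
arm_command(
  series=[
    [0,0,0,0],
    [0,-0.003,0,0],
    [0,-0.006,0,0],
    [0,-0.009,0,0],
    [0,-0.012,0,0],
  ],
)

```text
time: 5.1
ee_pos: [0.5538, -0.0411, 0.2449]
tcp_rot: [180.0, 0.1, 173.9]
wrist_force: [0.2, 0.9, -0.2]
opening: -0.0002
grasp_force: 0.0
```

```bash
python3 - <<'E'
from fit import *
o=bot.get_obs();print(w2p(o['ee_pos']),o["wrist_force"])
E
```

```text
[-0.08702566  0.00260144  0.24488268] [ 0.17672564  0.86158267 -0.19469136]
```

Request:
arm_command(
  series=[
    [0,-0.004,0.002,0],
    [0,-0.008,0.003,0],
    [0,-0.012,0.003,0],
    [0,-0.016,0.003,0],
    [0,-0.02,0.003,0],
  ],
)

```text
time: 5.6
ee_pos: [0.5515, -0.0607, 0.2416]
tcp_rot: [180.0, 0.0, 173.9]
wrist_force: [-0.5, 3.5, 3.6]
opening: 0.0001
grasp_force: 2.2
```

Request:
arm_command(
  series=[
    [0,-0.004,0,0],
    [0,-0.008,0,0],
    [0,-0.011,0,0],
    [0,-0.014,0,0],
    [0,-0.017,0,0],
  ],
)

```text
time: 6.1
ee_pos: [0.5495, -0.0775, 0.2409]
tcp_rot: [180.0, -0.0, 173.9]
wrist_force: [-0.4, 14.0, 0.8]
opening: -0.0006
grasp_force: 7.0
```

```bash
python3 - <<'E'
from fit import *
o=bot.get_obs();print(w2p(o['ee_pos']),o["wrist_force"])
c=bot.camera("scene");m=bot.mark_of("scene","selector_knob");print(m)
cv2.imwrite("pics/c2.png",cv2.resize(c["color"][60:280,220:420],(600,600)))
for a in(-.25,.25):print(proj(c,p2w([-.074,-.04-.06*np.sin(a),.196+.06*np.cos(a)])))
E
```

```text
[-0.08732389 -0.03406333  0.24093602] [-0.42485519 13.97721814  0.80137238]
[{'location': [341.8, 171.0], 'confidence': 0.84}]
[[332.1343739  164.01574566]]
[[343.1249998 170.1893682]]
```

View pics/c2.png

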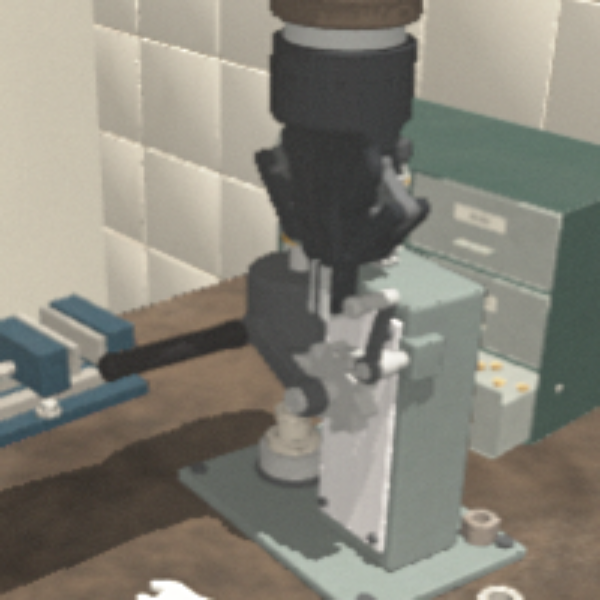

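Request:
arm_command(
  series=[
    [0,0.012,0,0],
    [0.005,0.02,-0.025,0],
    [0.03,0.045,-0.05,0],
    [0.055,0.075,-0.05,0],
    [0.068,0.094,-0.04,0],
  ],
  hand=0.05,
)

```text
time: 6.7
ee_pos: [0.4914, 0.0244, 0.2831]
tcp_rot: [-180.0, 0.2, 173.9]
wrist_force: [0.6, -0.4, -0.0]
opening: 0.0499
grasp_force: 0.0
```

Request:
arm_command(
  series=[
    [0,0,0.01,0],
    [0,0,0.03,0],
    [0,0,0.05,0],
    [0,0,0.06,0],
    [0,0,0.06,0],
  ],
)

```text
time: 7.2
ee_pos: [0.4916, 0.0228, 0.2196]
tcp_rot: [-179.9, -0.1, 173.9]
wrist_force: [-0.7, -0.5, 0.2]
opening: 0.0499
grasp_force: 0.0
```

```bash
python3 - <<'E'
from fit import *
o=bot.get_obs();print(w2p(o['ee_pos']),o["wrist_force"],o["opening"],o["tcp_rot"])
cs={n:bot.camera(n) for n in("scene","top")}
a=cs["scene"]["color"][90:240,200:350]
cv2.imwrite("pics/c3.png",cv2.resize(a,(500,500)))
for n in cs:
    m=bot.mark_of(n,"handle_grip");print(n,m[:1],proj(cs[n],p2w([[-.147,.0598,.1854],[-.197,.0598,.1854]])))
print(bot.mark_of("scene","selector_knob")[:1])
E
```

```text
[-0.15585463  0.05922723  0.219647  ] [-0.68947103 -0.46670976  0.20065443] 0.04993441936214312 [-1.79939210e+02 -1.48750473e-01  1.73858440e+02]
scene [{'location': [273.7, 187.5], 'confidence': 0.92}] [[271.32583795 190.88005638]
 [247.54233205 198.28168203]]
top [{'location': [300.2, 233.4], 'confidence': 0.63}] [[300.71831617 231.47595098]
 [285.06769316 253.30422264]]
[{'location': [340.8, 171.0], 'confidence': 0.94}]
```

View pics/c3.png

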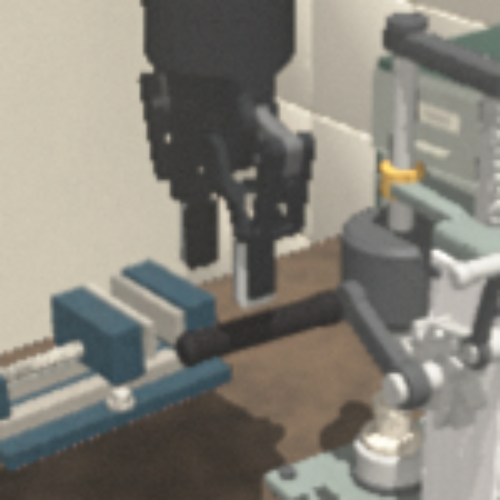

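Request:
arm_command(
  series=[
    [0,0,0.015,0],
    [0,0,0.03,0],
    [0,0,0.045,0],
    [0,0,0.051,0],
    [0,0,0.051,0],
  ],
)

```text
time: 7.95
ee_pos: [0.4919, 0.0232, 0.1701]
tcp_rot: [-180.0, -0.0, 173.9]
wrist_force: [-0.0, -0.9, -0.3]
opening: 0.0498
grasp_force: 0.0
```

Request:
arm_command(
  series=[
    [0,0,0,0],
    [0,0,0,0],
    [0,0,0,0],
    [0,0,0,0],
    [0,0,0,0],
  ],
  hand=0,
  grip_force=40,
)

```text
time: 8.45
ee_pos: [0.4924, 0.0243, 0.1713]
tcp_rot: [179.8, 0.1, 173.9]
wrist_force: [-0.6, 7.2, 2.6]
opening: 0.0164
grasp_force: 38.9
```

```bash
python3 - <<'E'
from fit import *
o=bot.get_obs();print(w2p(o['ee_pos']),o["wrist_force"],o["opening"],o["grasp_force"])
E
```

```text
[-0.15520963  0.0608564   0.17126355] [-0.6051271   7.16107227  2.57253548] 0.016370864787971718 38.8999879360199
```

Request:
arm_command(
  series=[
    [0,0.0014,0.0026,0],
    [0,0.0026,0.0053,0],
    [0,0.0037,0.008,0],
    [0,0.0048,0.0108,0],
    [0,0.0056,0.0136,0],
  ],
)

```text
time: 8.95
ee_pos: [0.4931, 0.0291, 0.1581]
tcp_rot: [180.0, 0.1, 173.9]
wrist_force: [-2.5, 1.1, 6.4]
opening: 0.0167
grasp_force: 39.4
```

```bash
cat > st.py <<'E'
from fit import *
o=bot.get_obs();p=w2p(o['ee_pos']);F=R.from_euler('z',-PW).apply(o["wrist_force"])
print(p.round(4),"F",F.round(1),"op",o["opening"],o["grasp_force"],"t",o["time"])
E
cat > pawl.py <<'E'
from st import *
cs={n:bot.camera(n) for n in("scene","top")}
for t in["pawl_tip","handle_grip","weight_bottom","crank_axis","selector_knob"]:
    for n in cs:
        for m in bot.mark_of(n,t)[:1]: print(t,n,m["location"],round(m["confidence"],2))
E
python3 pawl.py
```

```text
[-0.1551  0.0656  0.1581] F [-2.6  0.9  6.4] op 0.01668377077268149 39.4381445646286 t 8.95
pawl_tip scene [332.6, 184.6] 0.48
pawl_tip top [354.7, 202.8] 0.55
handle_grip scene [269.8, 193.5] 0.89
handle_grip top [297.7, 232.4] 0.45
weight_bottom scene [318.4, 180.5] 0.86
weight_bottom top [322.1, 159.3] 0.86
crank_axis scene [333.4, 203.9] 0.91
crank_axis top [356.3, 212.9] 0.58
selector_knob scene [340.9, 171.3] 0.63
selector_knob top [375.5, 228.4] 0.87
```

Request:
arm_command(
  series=[
    [0,0.0004,0.0028,0],
    [0,0.0008,0.0056,0],
    [0,0.001,0.0084,0],
    [0,0.001,0.01,0],
    [0,0.001,0.01,0],
  ],
)

```text
time: 10.05
ee_pos: [0.4932, 0.0305, 0.1479]
tcp_rot: [179.9, 0.1, 173.9]
wrist_force: [-1.9, 4.0, 5.0]
opening: 0.0167
grasp_force: 39.3
```

```bash
python3 pawl.py; python3 - <<'E'
from h import *
c=bot.camera("scene"); cv2.imwrite("pics/c4.png",cv2.resize(c["color"][140:240,290:390],(600,600),interpolation=cv2.INTER_CUBIC))
from fit import *
for r in (.027,.038):
    for a in (60,90,120): print(r,a,proj(c,p2w([-.052,-r*np.cos(np.deg2rad(a)),.16+r*np.sin(np.deg2rad(a))])).round(1))
E
```

```text
[-0.1551  0.0671  0.1479] F [-2.4  3.8  5. ] op 0.016655775976910477 39.267019629478455 t 10.05
pawl_tip scene [334.7, 184.6] 0.46
pawl_tip top [353.0, 208.0] 0.73
handle_grip scene [266.7, 194.2] 0.88
handle_grip top [297.3, 231.2] 0.41
weight_bottom scene [373.4, 258.7] 0.19
weight_bottom top [321.9, 160.2] 0.94
crank_axis scene [335.2, 202.3] 0.74
crank_axis top [356.3, 211.5] 0.73
selector_knob scene [342.3, 171.3] 0.81
selector_knob top [376.5, 226.1] 0.59
0.027 60 [[335.9 193.8]]
0.027 90 [[331.4 189.2]]
0.027 120 [[326.9 188.1]]
0.038 60 [[338.  190.4]]
0.038 90 [[331.7 184. ]]
0.038 120 [[325.3 182.5]]
```

View pics/c4.png

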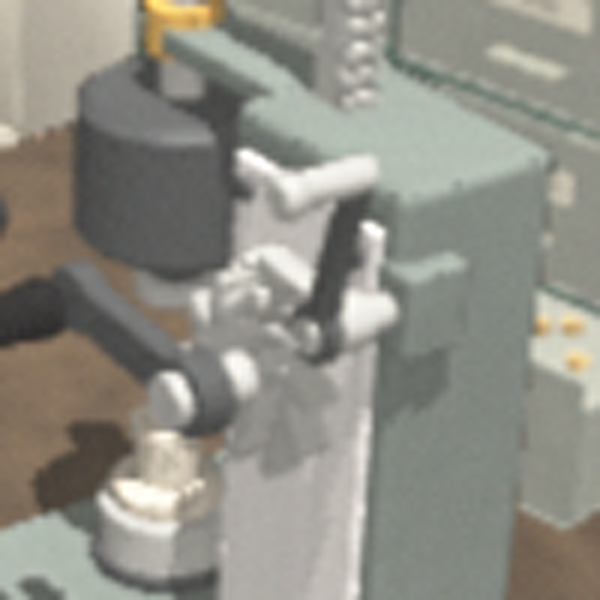

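```bash
python3 - <<'E'
from fit import *
c=bot.camera("scene"); cv2.imwrite("pics/c5.png",cv2.resize(c["color"][165:225,295:345],(500,600),interpolation=cv2.INTER_CUBIC))
a=np.linspace(0,6.28,60)
def ring(r,z): 
    q=proj(c,p2w(np.c_[r*np.cos(a),.11+r*np.sin(a),0*a+z])); return np.round([q[:,0].min(),q[:,0].max(),q[:,1].min(),q[:,1].max()],1)
print("weight bottom",ring(.038,.151),"bush top",ring(.021,.072),"bush bot",ring(.021,.038))
for z in(.135,.13,.125,.12,.115,.11,.105): print(z,ring(.016,z))
for th in range(2,200,4): print(th,*np.round([65*np.cos(np.deg2rad(th))-65,65*np.sin(np.deg2rad(th))-2],1),end=' | ')
E
```

```text
weight bottom [300.3 335.5 170.  185.8] bush top [307.6 326.3 204.4 214. ] bush bot [307.4 325.8 217.  226.9]
0.135 [310.4 325.1 180.9 187.7]
0.13 [310.3 325.  182.9 189.7]
0.125 [310.3 324.9 184.9 191.8]
0.12 [310.2 324.8 186.9 193.8]
0.115 [310.2 324.8 188.9 195.8]
0.11 [310.2 324.7 190.8 197.8]
0.105 [310.1 324.6 192.8 199.8]
2 -0.0 0.3 | 6 -0.4 4.8 | 10 -1.0 9.3 | 14 -1.9 13.7 | 18 -3.2 18.1 | 22 -4.7 22.3 | 26 -6.6 26.5 | 30 -8.7 30.5 | 34 -11.1 34.3 | 38 -13.8 38.0 | 42 -16.7 41.5 | 46 -19.8 44.8 | 50 -23.2 47.8 | 54 -26.8 50.6 | 58 -30.6 53.1 | 62 -34.5 55.4 | 66 -38.6 57.4 | 70 -42.8 59.1 | 74 -47.1 60.5 | 78 -51.5 61.6 | 82 -56.0 62.4 | 86 -60.5 62.8 | 90 -65.0 63.0 | 94 -69.5 62.8 | 98 -74.0 62.4 | 102 -78.5 61.6 | 106 -82.9 60.5 | 110 -87.2 59.1 | 114 -91.4 57.4 | 118 -95.5 55.4 | 122 -99.4 53.1 | 126 -103.2 50.6 | 130 -106.8 47.8 | 134 -110.2 44.8 | 138 -113.3 41.5 | 142 -116.2 38.0 | 146 -118.9 34.3 | 150 -121.3 30.5 | 154 -123.4 26.5 | 158 -125.3 22.3 | 162 -126.8 18.1 | 166 -128.1 13.7 | 170 -129.0 9.3 | 174 -129.6 4.8 | 178 -130.0 0.3 | 182 -130.0 -4.3 | 186 -129.6 -8.8 | 190 -129.0 -13.3 | 194 -128.1 -17.7 | 198 -126.8 -22.1 |
```

View pics/c5.png

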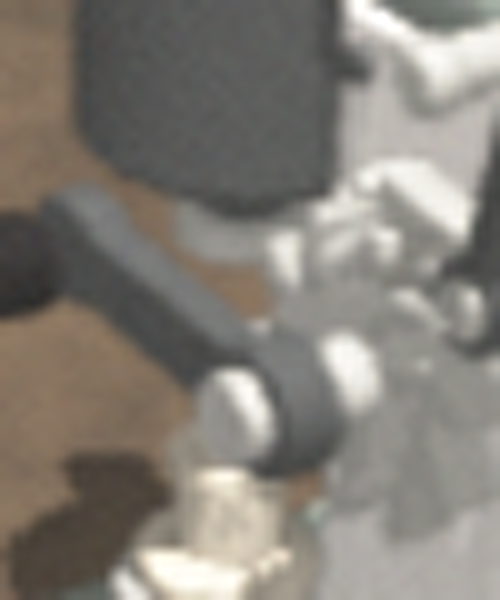

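Request:
arm_command(
  series=[
    [0,0.0002,-0.0025,0],
    [0,0,-0.007,0],
    [0,-0.0005,-0.0115,0],
    [0,-0.0013,-0.0159,0],
    [0,-0.0026,-0.0202,0],
  ],
)

```text
time: 11.25
ee_pos: [0.4927, 0.0265, 0.1675]
tcp_rot: [-179.9, 0.0, 173.8]
wrist_force: [0.6, -5.6, 3.1]
opening: 0.0167
grasp_force: 39.5
```

```bash
python3 st.py; python3 - <<'E'
import numpy as np
f=lambda t:65*np.array([np.cos(np.deg2rad(t)),np.sin(np.deg2rad(t))])
for s in range(20,200,20): print(s,[(f(s+k)-f(s)).round(1).tolist() for k in(4,8,12,16,20)])
for s in range(140,205,5): print(s,[(f(s+k)-f(s)).round(1).tolist() for k in(1,2,3,4,5)])
E
```

```text
[-0.1552  0.063   0.1675] F [ 1.2 -5.5  3.1] op 0.01669763810346997 39.45553958415985 t 11.25
20 [[-1.7, 4.2], [-3.7, 8.3], [-6.0, 12.2], [-8.5, 16.0], [-11.3, 19.5]]
40 [[-3.0, 3.4], [-6.3, 6.5], [-9.8, 9.4], [-13.4, 12.1], [-17.3, 14.5]]
60 [[-4.0, 2.1], [-8.2, 4.0], [-12.4, 5.5], [-16.8, 6.8], [-21.2, 7.7]]
80 [[-4.5, 0.6], [-9.0, 0.9], [-13.6, 0.9], [-18.1, 0.6], [-22.6, 0.0]]
100 [[-4.4, -0.9], [-8.8, -2.2], [-13.1, -3.7], [-17.2, -5.6], [-21.2, -7.7]]
120 [[-3.8, -2.4], [-7.5, -5.1], [-11.0, -8.0], [-14.3, -11.1], [-17.3, -14.5]]
140 [[-2.8, -3.6], [-5.3, -7.3], [-7.6, -11.3], [-9.6, -15.3], [-11.3, -19.5]]
160 [[-1.4, -4.3], [-2.5, -8.7], [-3.3, -13.2], [-3.8, -17.7], [-3.9, -22.2]]
180 [[0.2, -4.5], [0.6, -9.0], [1.4, -13.5], [2.5, -17.9], [3.9, -22.2]]
140 [[-0.7, -0.9], [-1.4, -1.8], [-2.1, -2.7], [-2.8, -3.6], [-3.5, -4.5]]
145 [[-0.6, -0.9], [-1.3, -1.9], [-1.9, -2.8], [-2.5, -3.8], [-3.0, -4.8]]
150 [[-0.6, -1.0], [-1.1, -2.0], [-1.6, -3.0], [-2.1, -4.0], [-2.6, -5.0]]
155 [[-0.5, -1.0], [-0.9, -2.1], [-1.4, -3.1], [-1.8, -4.2], [-2.2, -5.2]]
160 [[-0.4, -1.1], [-0.7, -2.1], [-1.1, -3.2], [-1.4, -4.3], [-1.7, -5.4]]
165 [[-0.3, -1.1], [-0.5, -2.2], [-0.8, -3.3], [-1.0, -4.4], [-1.2, -5.5]]
170 [[-0.2, -1.1], [-0.4, -2.2], [-0.5, -3.4], [-0.6, -4.5], [-0.7, -5.6]]
175 [[-0.1, -1.1], [-0.2, -2.3], [-0.2, -3.4], [-0.2, -4.5], [-0.2, -5.7]]
180 [[0.0, -1.1], [0.0, -2.3], [0.1, -3.4], [0.2, -4.5], [0.2, -5.7]]
185 [[0.1, -1.1], [0.2, -2.3], [0.4, -3.4], [0.6, -4.5], [0.7, -5.6]]
190 [[0.2, -1.1], [0.4, -2.2], [0.7, -3.3], [0.9, -4.4], [1.2, -5.5]]
195 [[0.3, -1.1], [0.6, -2.2], [1.0, -3.3], [1.3, -4.3], [1.7, -5.4]]
200 [[0.4, -1.1], [0.8, -2.1], [1.2, -3.2], [1.7, -4.2], [2.2, -5.2]]
```

Request:
arm_command(
  series=[
    [0,-0.0019,-0.0042,0],
    [0,-0.0041,-0.0083,0],
    [0,-0.0066,-0.0122,0],
    [0,-0.0092,-0.016,0],
    [0,-0.0121,-0.0195,0],
  ],
)

```text
time: 11.75
ee_pos: [0.4911, 0.0147, 0.1865]
tcp_rot: [-180.0, -0.0, 173.9]
wrist_force: [0.9, -5.3, 2.0]
opening: 0.0168
grasp_force: 39.4
```

```bash
python3 st.py
```

```text
[-0.1554  0.0511  0.1865] F [ 1.4 -5.1  2. ] op 0.016836163453717252 39.399447441101074 t 11.75
```

Request:
arm_command(
  series=[
    [0,-0.0031,-0.0034,0],
    [0,-0.0065,-0.0064,0],
    [0,-0.01,-0.0092,0],
    [0,-0.0136,-0.0118,0],
    [0,-0.0176,-0.0142,0],
  ],
)

```text
time: 12.25
ee_pos: [0.4889, -0.0028, 0.2004]
tcp_rot: [-180.0, -0.1, 173.9]
wrist_force: [-1.3, -4.7, 0.2]
opening: 0.0165
grasp_force: 39.3
```

```bash
python3 st.py
```

```text
[-0.1557  0.0335  0.2004] F [-0.7 -4.9  0.2] op 0.01645096665547321 39.32040989398956 t 12.25
```

Request:
arm_command(
  series=[
    [0,-0.004,-0.002,0],
    [0,-0.0082,-0.0038,0],
    [0,-0.0124,-0.0053,0],
    [0,-0.0168,-0.0065,0],
    [0,-0.0212,-0.0074,0],
  ],
)

```text
time: 12.75
ee_pos: [0.4862, -0.0239, 0.2075]
tcp_rot: [-180.0, -0.1, 173.9]
wrist_force: [-2.0, -5.6, -0.6]
opening: 0.0162
grasp_force: 39.2
```

Request:
arm_command(
  series=[
    [0,-0.0045,-0.0006,0],
    [0,-0.009,-0.0009,0],
    [0,-0.0136,-0.0009,0],
    [0,-0.0181,-0.0006,0],
    [0,-0.0226,0,0],
  ],
)

```text
time: 13.25
ee_pos: [0.4833, -0.0463, 0.207]
tcp_rot: [-180.0, -0.2, 173.9]
wrist_force: [-3.8, -4.9, -2.4]
opening: 0.0166
grasp_force: 39.1
```

```bash
python3 st.py
```

```text
[-0.1565 -0.0103  0.207 ] F [-3.2 -5.3 -2.4] op 0.01663799831380093 39.06874179840088 t 13.25
```

Request:
arm_command(
  series=[
    [0.0002,-0.0044,0.0009,0],
    [0.0004,-0.0088,0.0022,0],
    [0.0006,-0.0131,0.0037,0],
    [0.0006,-0.0172,0.0056,0],
    [0.0006,-0.0212,0.0077,0],
  ],
)

```text
time: 13.75
ee_pos: [0.4807, -0.067, 0.1991]
tcp_rot: [180.0, -0.2, 173.9]
wrist_force: [-4.1, -2.4, -6.5]
opening: 0.0168
grasp_force: 39.1
```

```bash
python3 st.py; python3 - <<'E'
from fit import *
c=bot.camera("scene"); cv2.imwrite("pics/c6.png",cv2.resize(c["color"][165:235,290:350],(514,600),interpolation=cv2.INTER_CUBIC))
a=np.linspace(0,6.28,60)
def ring(r,z): 
    q=proj(c,p2w(np.c_[r*np.cos(a),.11+r*np.sin(a),0*a+z])); return np.round([q[:,0].min(),q[:,0].max(),q[:,1].min(),q[:,1].max()],1)
w=.151-.018*np.deg2rad(118);print(w,ring(.038,w))
for z in(.1,.095,.09,.085,.08): print(z,ring(.016,z))
E
```

```text
[-0.1569 -0.0312  0.1991] F [-3.9 -2.8 -6.5] op 0.01680496526500371 39.0976881980896 t 13.75
0.11392920668764044 [300.2 334.7 184.7 201.3]
0.1 [310.1 324.5 194.8 201.8]
0.095 [310.  324.4 196.7 203.8]
0.09 [310.  324.4 198.6 205.8]
0.085 [310.  324.3 200.6 207.7]
0.08 [309.9 324.2 202.5 209.7]
```

View pics/c6.png

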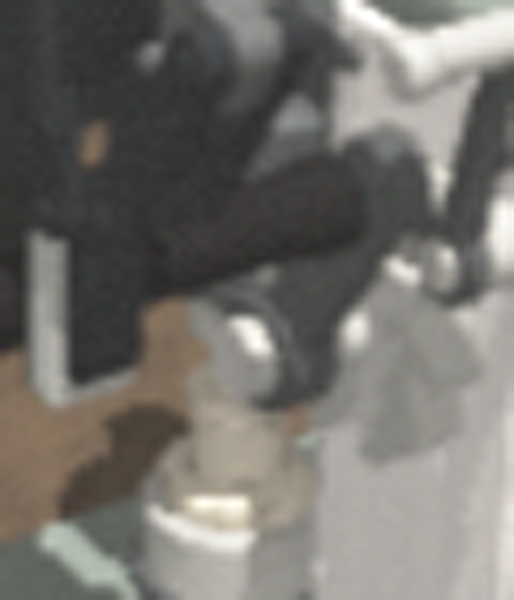

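Request:
arm_command(
  series=[
    [0.0002,-0.0038,0.0026,0],
    [0.0004,-0.0075,0.0055,0],
    [0.0005,-0.011,0.0085,0],
    [0.0005,-0.0143,0.0117,0],
    [0.0005,-0.0173,0.0152,0],
  ],
)

```text
time: 14.3
ee_pos: [0.4785, -0.0839, 0.1841]
tcp_rot: [180.0, -0.1, 173.9]
wrist_force: [-6.0, -1.2, -5.2]
opening: 0.0169
grasp_force: 39.1
```

```bash
python3 st.py
```

```text
[-0.1571 -0.0483  0.1841] F [-5.9 -1.8 -5.2] op 0.01686241335697255 39.12873029708862 t 14.3
```

Request:
arm_command(
  series=[
    [0.0004,-0.0014,0.0018,0],
    [0.0008,-0.0028,0.0036,0],
    [0.001,-0.0041,0.0054,0],
    [0.001,-0.0053,0.0073,0],
    [0.001,-0.0065,0.0093,0],
  ],
)

```text
time: 14.8
ee_pos: [0.4777, -0.0901, 0.1755]
tcp_rot: [179.9, -0.0, 173.9]
wrist_force: [-1.9, 3.2, -9.4]
opening: 0.0165
grasp_force: 39.1
```

```bash
cat > tg.py <<'E'
import sys
from st import *
t=np.deg2rad(float(sys.argv[1])); print("tang",round(-F[1]*np.sin(t)+F[2]*np.cos(t),2),"rad",round(F[1]*np.cos(t)+F[2]*np.sin(t),2))
E
python3 tg.py 150
```

```text
[-0.1572 -0.0544  0.1755] F [-2.2  3.  -9.4] op 0.016530507748756272 39.10632848739624 t 14.8
tang 6.63 rad -7.32
```

Request:
arm_command(
  series=[
    [0,-0.0003,0.0011,0],
    [0,-0.0006,0.0022,0],
    [0,-0.0009,0.0033,0],
    [0,-0.0013,0.0044,0],
    [0,-0.0017,0.0054,0],
  ],
)

```text
time: 15.3
ee_pos: [0.4774, -0.0923, 0.1704]
tcp_rot: [-180.0, -0.0, 173.9]
wrist_force: [-3.9, 0.3, -7.3]
opening: 0.0166
grasp_force: 39.4
```

```bash
python3 tg.py 155
```

```text
[-0.1573 -0.0567  0.1704] F [-4.  -0.2 -7.3] op 0.016595858228488417 39.39171373844147 t 15.3
tang 6.65 rad -2.93
```

Request:
arm_command(
  series=[
    [0,-0.0004,0.001,0],
    [0,-0.0008,0.0021,0],
    [0,-0.0012,0.0031,0],
    [0,-0.0016,0.0042,0],
    [0,-0.002,0.0052,0],
  ],
)

```text
time: 15.8
ee_pos: [0.4772, -0.0943, 0.1651]
tcp_rot: [-180.0, -0.0, 173.9]
wrist_force: [-4.8, -0.0, -5.8]
opening: 0.0168
grasp_force: 39.5
```

```bash
python3 tg.py 160
```

```text
[-0.1573 -0.0587  0.1651] F [-4.7 -0.6 -5.8] op 0.016807941034242362 39.51159417629242 t 15.8
tang 5.68 rad -1.47
```

Request:
arm_command(
  series=[
    [0,-0.0003,0.0011,0],
    [0,-0.0006,0.0021,0],
    [0,-0.001,0.0032,0],
    [0,-0.0013,0.0043,0],
    [0,-0.0016,0.0054,0],
  ],
)

```text
time: 16.3
ee_pos: [0.477, -0.0959, 0.1597]
tcp_rot: [-180.0, -0.0, 173.9]
wrist_force: [-4.2, -0.5, -6.9]
opening: 0.0169
grasp_force: 39.5
```

Request:
arm_command(
  series=[
    [0,-0.0002,0.0011,0],
    [0,-0.0004,0.0022,0],
    [0,-0.0007,0.0033,0],
    [0,-0.0009,0.0044,0],
    [0,-0.0011,0.0055,0],
  ],
)

```text
time: 16.8
ee_pos: [0.4768, -0.0971, 0.1542]
tcp_rot: [-180.0, -0.0, 173.9]
wrist_force: [-5.4, -0.9, -6.4]
opening: 0.0168
grasp_force: 39.6
```

Request:
arm_command(
  series=[
    [0,-0.0001,0.0011,0],
    [0,-0.0003,0.0022,0],
    [0,-0.0004,0.0034,0],
    [0,-0.0005,0.0045,0],
    [0,-0.0006,0.0056,0],
  ],
)

```text
time: 17.3
ee_pos: [0.4767, -0.0977, 0.1486]
tcp_rot: [-180.0, -0.0, 173.9]
wrist_force: [-5.2, -0.8, -6.4]
opening: 0.0169
grasp_force: 39.6
```

Request:
arm_command(
  series=[
    [0,-0.0001,0.0011,0],
    [0,-0.0001,0.0023,0],
    [0,-0.0002,0.0034,0],
    [0,-0.0002,0.0045,0],
    [0,-0.0002,0.0056,0],
  ],
)

```text
time: 17.8
ee_pos: [0.4767, -0.0979, 0.1432]
tcp_rot: [-180.0, -0.0, 173.9]
wrist_force: [-7.3, -0.6, -2.9]
opening: 0.0165
grasp_force: 39.7
```

Request:
arm_command(
  series=[
    [0.0002,0,0.0003,0],
    [0.0004,0,0.0006,0],
    [0.0005,0,0.0009,0],
    [0.0005,0,0.0012,0],
    [0.0005,0,0.0012,0],
  ],
)

```text
time: 18.3
ee_pos: [0.4767, -0.0978, 0.1423]
tcp_rot: [-180.0, 0.0, 173.9]
wrist_force: [-4.8, -1.8, -2.1]
opening: 0.0169
grasp_force: 39.9
```

```bash
python3 pawl.py
```

```text
[-0.1574 -0.0623  0.1423] F [-4.6 -2.4 -2.1] op 0.016884201575639204 39.94050085544586 t 18.3
pawl_tip scene [334.8, 183.9] 0.57
handle_grip scene [309.9, 231.0] 0.91
weight_bottom scene [308.2, 234.6] 0.3
weight_bottom top [322.7, 171.1] 0.6
crank_axis scene [333.3, 205.7] 0.85
selector_knob scene [341.3, 170.6] 0.94
```

Request:
arm_command(
  series=[
    [0,0,0.0003,0],
    [0,0,0.0006,0],
    [0,0,0.0009,0],
    [0,0,0.0012,0],
    [0,0,0.0012,0],
  ],
)

```text
time: 19.4
ee_pos: [0.4767, -0.0978, 0.1412]
tcp_rot: [-180.0, 0.1, 173.9]
wrist_force: [-3.6, -1.2, -2.1]
opening: 0.0165
grasp_force: 40.0
```

Request:
arm_command(
  series=[
    [0,0,0.0003,0],
    [0,0,0.0006,0],
    [0,0,0.0009,0],
    [0,0,0.001,0],
    [0,0,0.001,0],
  ],
)

```text
time: 19.9
ee_pos: [0.4767, -0.0978, 0.1404]
tcp_rot: [-180.0, 0.1, 173.9]
wrist_force: [-6.2, -2.1, -0.8]
opening: 0.0168
grasp_force: 40.1
```

```bash
python3 st.py; python3 -c "
from h import *
bot.camera('top')
for i in range(6): bot.camera('scene'); print(bot.get_obs()['wrist_force'].round(2))"
```

```text
[-0.1574 -0.0623  0.1404] F [-5.9 -2.7 -0.8] op 0.016832981239112286 40.08085012435913 t 19.9
[-5.68 -2.9  -0.01]
[-6.1  -1.12 -0.86]
[-5.65 -0.89  0.15]
[-5.01 -1.52  0.83]
[-5.5  -1.71 -0.66]
[-5.89 -1.18  0.11]
```

Request:
arm_command(
  series=[
    [0,0,0,0],
    [0,0,0,0],
    [0,0,0,0],
    [0,0,0,0],
    [0,0,0,0],
  ],
  hand=0.045,
)

```text
time: 20.75
ee_pos: [0.4767, -0.0975, 0.1398]
tcp_rot: [180.0, 0.0, 173.9]
wrist_force: [0.4, -0.1, -0.1]
opening: 0.045
grasp_force: 0.0
```

Request:
arm_command(
  series=[
    [0,0,-0.01,0],
    [0.005,0,-0.03,0],
    [0.01,0,-0.06,0],
    [0.015,0,-0.09,0],
    [0.02,0,-0.12,0],
  ],
)

```text
time: 21.25
ee_pos: [0.4563, -0.0953, 0.2617]
tcp_rot: [-180.0, 0.0, 173.9]
wrist_force: [0.1, 1.0, -0.0]
opening: 0.0449
grasp_force: 0.0
```

Request:
arm_command(
  series=[
    [0.03,0,-0.02,0],
    [0.06,0,-0.03,0],
    [0.08,0,-0.03,0],
    [0.08,0,-0.03,0],
    [0.08,0,-0.03,0],
  ],
)

```text
time: 21.75
ee_pos: [0.3772, -0.0869, 0.2904]
tcp_rot: [-180.0, 0.1, 173.9]
wrist_force: [0.4, -0.3, -0.7]
opening: 0.0451
grasp_force: 0.0
```

```bash
python3 pawl.py; python3 - <<'E'
from h import *
c=bot.camera("scene"); cv2.imwrite("pics/c7.png",cv2.resize(c["color"][130:250,260:380],(600,600),interpolation=cv2.INTER_CUBIC))
print(bot.mark_of("scene","bush")[:1],bot.mark_of("top","bush")[:1])
E
```

```text
[-0.2575 -0.0624  0.2904] F [ 0.4 -0.3 -0.7] op 0.04510892031170633 0.0 t 21.75
pawl_tip scene [332.2, 183.8] 0.64
pawl_tip top [354.5, 207.4] 0.61
handle_grip scene [309.6, 232.6] 0.9
weight_bottom scene [318.1, 200.6] 0.7
crank_axis scene [330.9, 203.0] 0.72
crank_axis top [354.7, 215.8] 0.79
selector_knob scene [341.3, 168.4] 0.73
selector_knob top [377.3, 225.5] 0.42
[{'location': [383.7, 289.0], 'confidence': 0.72}] []
```

View pics/c7.png

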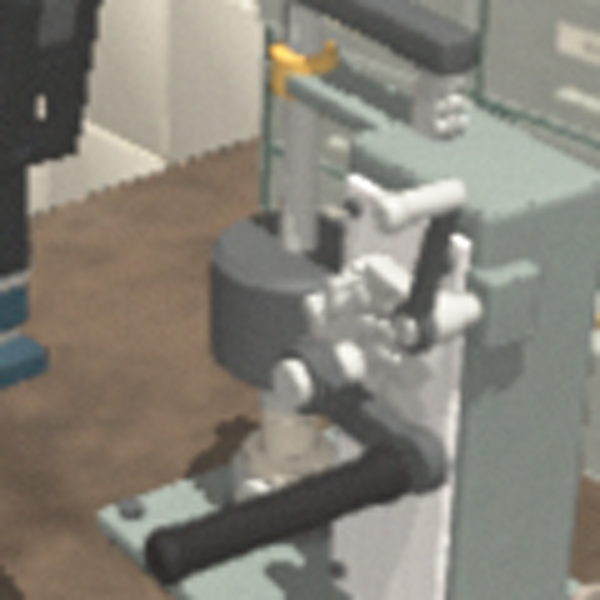

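The picture shows the weight at about (275,310) standing on the bush at (280,440). The crank handle is at lower right, ending at (160,555). The pawl at (375,280) is lifted clear, and the gripper is well away.

```bash
python3 -c "
from h import *
print(bot.job_done())"
```

```text
the job is handed in; nothing more can be done
None
```

I handed the job in at about 22 s of the 64 s. The selector is at release and the pawl looks clear in the last picture. The weight was let down slowly until its pull on the handle had faded to about zero, then I let go and moved the arm clear. It appears to rest on the bush. The judge returned no verdict, and I did not measure the bush's position or its contact force.

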